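# Fill the gap beside the vial rack

## Robot

A 6-joint arm with a two-finger parallel gripper is mounted at the origin on the work surface. World frame = base frame: x ahead of the robot, y to its left, z up, the work surface at z = 0. Lengths are in m, angles in rad, forces in N, time in s.
With the tool pointing down it reaches from about 0.25 to 0.8 m from the base axis. Payload 3.9 kg.
Tool frame: the origin (TCP) lies midway between the tips of the shut fingers; the grasp point (between the pads) lies 19 mm behind it; z points along the fingers, y is the line along which they close (so a half turn about z gives the same grasp; the last joint's range is limited). The gripper opens to 85 mm and grips with 20 to 120 N. Pads are 22 mm wide; open, the fingers measure 114 mm over their backs; the gripper's body (76 mm by 85 mm) begins 54 mm behind the grasp point. The pads swing forward as they close: fully open they stand 13 mm farther back than shut.
Start: joints at [-1.188, 0.26, -0.138, 1.173, 0, 1.571], TCP at [0.196, -0.487, 0.194] pointing down, gripper open.
Joint ranges: [-2.78, 2.78], [-0.83, 1.72], [-1.28, 1.37], [-1.9, 2.12], [-1.57, 1.48], [-3.14, 3.14]. Speed limits (rad/s): [2.57, 2.57, 3.14, 3.14, 3.14, 3.14].

## Interface

Orientations are given as [roll, pitch, yaw] about the fixed x, y, z axes, in that order (R = Rz(yaw) Ry(pitch) Rx(roll)).
In Python, from station import bot, cams, order gives the robot as it stands. The module is installed in compiled form; this text tells all that it offers.
- The arm moves only by the tool apply_moves, never from a script. Its argument "targets" is a list of rows, each a list of 5 numbers: the opening in per cent of the stroke, from 0 (shut) to 100 (fully open), then the shift along the tool's x, y, z in m, then the turn about the tool's z in rad. A call has 1 to 12 rows; each row is the pose to reach, as a shift and turn from the pose commanded when the call began, along the tool's axes at that moment; what a row does not reach only later rows make up. A row lasts 1/12 s, in which the tool goes at most 41.7 mm and 7.16 degrees, less where a joint would pass 70% of its speed; a pose out of reach is approached as far as the arm can. A call with a gripper value outside its range is refused whole. The fingers move at their own pace and stop on an object; "grip_force" is the grip in N (left out, the last holds). Time passes only in rows, so rows that repeat a pose let the fingers close. It gives the time, the measured TCP pose, the force, the opening and the grip force at its end, in the units of the state.
- bot.sense(): the state, without advancing time (a new reading comes with each control period).
- cams.snapshot(name): name is "side" or "top"; returns a dict with "image" (420x560x3 uint8, blue, green, red), "mtx" (3x3 intrinsics, pixels), "position" and "attitude" of the camera in the world. Camera axes: x right, y up, looking along -z (the intrinsics and any distortion apply to the point x, -y, -z); pixel columns grow to the right and rows downward; lengths in m; the calibration is good to about 2 mm. A picture is of the moment at which its call begins. There is no depth.
- order.hand_in(): hands the job in; it is judged then, once.
The state is a dict: "t": time; "joints": joint angles; "dq": joint speeds; "tau": joint torques, N m; "eef_pos": TCP position; "tool_rot": TCP orientation; "force": force on the tool from outside, world axes, zero at the start; "wrist_torque": the same for the moment, N m; "grip_width": finger opening in m; "grip_force": force on a finger pad.
Only numpy, scipy, OpenCV 4.12 (cv2) and the standard library are available. Lean on these libraries where they do the work, as an engineer would, in place of code of your own. Each camera call takes 0.05 s, during which the arm holds its last target. There are 200 camera calls.

## Task

The vial rack on the autosampler tray needs a filler block in the gap between it and the end stop. Of the three white filler blocks on the bench, find the one that fits snugly, lower it upright into the gap without dropping it, so that it sits fully down on the tray, centred along the gap, and let go of it. The other two blocks must be left standing upright on the bench, off the tray.

Things in the scene. Friction and masses are not known exactly. Their poses are not given: they have to be found in the camera images.
- gap (a point): Gap on the fixed autosampler tray; point mid-gap on the tray floor, 8 mm over the bench. z up; y across the gap to the grey vial rack (vial tops 48 mm over the floor), -y to the end stop; x along it, ends open. 40 mm across, 60 long; walls rise 26 mm over the floor, then slope out to 56 mm across at 38 mm up. Floor spans x -50..50, y -55..145 mm.
- thin (a point): Thin white filler block standing loose on the bench: body 24 mm thick (y), 56 long (x), 50 high; centred on top a grip rib 16 mm thick (y), 40 long (x), 40 high, alike on all three blocks. 90 mm high in all. Point: its centre, half-way up, 45 mm above its underside; the rib's middle is 25 mm above it. z up.
- middle (a point): Middle white filler block, loose on the bench: body 36 mm thick (y), 56 long (x), 50 high, with the same centred rib on top (16 mm thick in y, 40 long, 40 high). Point: its centre, half-way up, 45 mm above its underside; the rib's middle is 25 mm above it. z up.
- thick (a point): Thick white filler block, loose on the bench: body 48 mm thick (y), 56 long (x), 50 high, with the same centred rib on top (16 mm thick in y, 40 long, 40 high). Point: its centre, half-way up, 45 mm above its underside; the rib's middle is 25 mm above it. z up.

How it is judged:
By the outcome, as a careful person would: the job done as asked, in the order asked, and still so for the second after the job is handed in, with the robot touching nothing.
It also fails if it takes over 32 s, if anything falls off the work surface, if the arm or the gripper's body presses on something with over 40 N, if the wrist force passes 120 N, or if a joint passes its speed limit or range.

## Working session

There is one attempt and no reset: what is moved stays moved. The work goes in short steps, Python scripts to look and compute and a tool call to move; the robot and the scene stay as the last step left them, time stands still between calls to the robot, and variables do not carry over. Pictures are saved under pics/ and viewed, at most 10 in all, crops included, and the job is handed in when it is done.

Besides the shell and the picture viewer there is one more tool, called after "Request:" as name(argument=value, ...), one argument or row to a line, values as JSON. apply_moves: Moves the arm, as the interface text tells. Its arguments: {"type":"object","properties":{"targets":{"type":"array","items":{"type":"array","items":{"type":"number"}}},"grip_force":{"type":"number"}},"required":["targets"]}

```bash
mkdir -p pics
python3 - <<'E'
from station import bot,cams
import cv2
for n in("side","top"):
    s=cams.snapshot(n); cv2.imwrite(f"pics/{n}0.png",s["image"]); print(n,s["mtx"],s["position"],s["attitude"],[k for k in s])
    print(s.get("distortion"))
print(bot.sense())
E
```

```text
side [[506.66168034   0.         283.99511877]
 [  0.         506.66168034 212.19839976]
 [  0.           0.           1.        ]] [0.12616619 0.56316637 0.56967075] [ 0.94250797 -0.01767449 -2.48397351] ['image', 'mtx', 'position', 'attitude']
None
top [[540.97965426   0.         281.43970506]
 [  0.         540.97965426 210.97921302]
 [  0.           0.           1.        ]] [ 0.41506514 -0.02614335  1.11715189] [ 0.12573188  0.00451252 -1.56651915] ['image', 'mtx', 'position', 'attitude']
None
{'t': 0.1, 'joints': array([-1.18799839e+00,  2.60639318e-01, -1.39234913e-01,  1.17268961e+00,
        1.67573371e-05,  1.57079337e+00]), 'dq': array([ 0.00043934, -0.00074233,  0.00358613,  0.00067829,  0.00115021,
        0.00103628]), 'tau': array([ 1.48895915e-04, -4.06508338e+01,  2.54527581e+01,  1.01447589e-02,
       -3.06714901e-05,  4.37788499e-07]), 'eef_pos': array([ 0.19585154, -0.48637749,  0.19283913]), 'tool_rot': array([-3.13982514e+00, -1.67625287e-05,  3.82800856e-01]), 'force': array([0.01030178, 0.09301352, 0.20697178]), 'wrist_torque': array([-0.03286764, -0.00091741, -0.00643261]), 'grip_force': 0.0, 'grip_width': 0.08527179667759434}
```

View pics/side0.png

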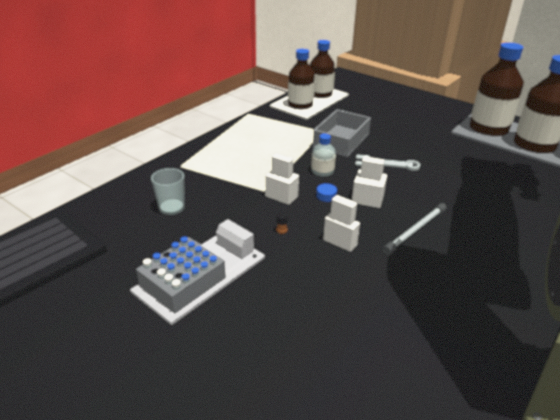

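View pics/top0.png

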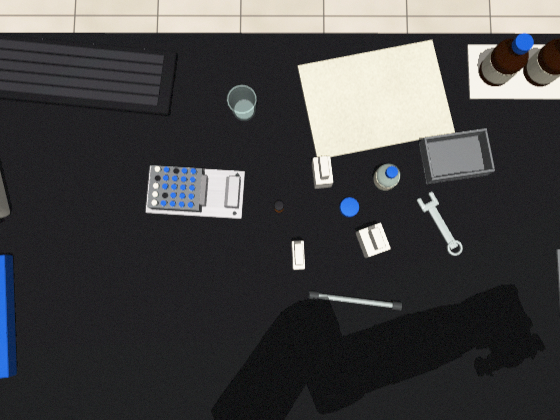

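The side picture shows the tray at about (200,270), with blocks at (282,180), (370,182) and (342,222). In the top picture the tray is at (195,192), and the blocks are at (322,172), probably middle, (298,255), thin, and (374,240), thick. I'll enlarge these areas next.

```bash
cat > h.py <<'E'
import numpy as np,cv2
from scipy.spatial.transform import Rotation as R
from station import bot,cams
def grid(img,x0,y0,w,h,f,step=10):
    c=cv2.resize(img[y0:y0+h,x0:x0+w],None,fx=f,fy=f,interpolation=cv2.INTER_CUBIC)
    for x in range(x0-x0%step+step,x0+w,step):
        X=int((x-x0+.5)*f); cv2.line(c,(X,0),(X,8),(0,255,255),1); cv2.putText(c,str(x),(X-10,18),0,.35,(0,255,255),1)
    for y in range(y0-y0%step+step,y0+h,step):
        Y=int((y-y0+.5)*f); cv2.line(c,(0,Y),(8,Y),(0,255,255),1); cv2.putText(c,str(y),(10,Y+4),0,.35,(0,255,255),1)
    return c
def proj(s,P):
    P=np.atleast_2d(P); M=R.from_euler('xyz',s["attitude"]).as_matrix()
    c=(P-s["position"])@M; c=c*[1,-1,-1]; u=c@s["mtx"].T; return u[:,:2]/u[:,2:]
def ray(s,uv):
    M=R.from_euler('xyz',s["attitude"]).as_matrix()
    d=np.linalg.inv(s["mtx"])@[uv[0],uv[1],1]; return M@(d*[1,-1,-1])
def atz(s,uv,z):
    d=ray(s,uv); p=np.array(s["position"]); return p+d*(z-p[2])/d[2]
def tri(s1,u1,s2,u2):
    d1,d2=ray(s1,u1),ray(s2,u2);p1,p2=np.array(s1["position"]),np.array(s2["position"])
    k=np.linalg.lstsq(np.c_[d1,-d2],p2-p1,rcond=None)[0]
    a,b=p1+k[0]*d1,p2+k[1]*d2; return (a+b)/2,np.linalg.norm(a-b)
E
python3 - <<'E'
from h import *
t=cv2.imread("pics/top0.png");s=cv2.imread("pics/side0.png")
a=grid(t,305,145,40,50,8);b=grid(t,140,155,115,70,6.9)
top=np.zeros((600,800,3),np.uint8)
b=grid(t,185,160,65,65,8);top[:b.shape[0],:b.shape[1]]=b
a=grid(t,308,148,32,48,8);top[0:a.shape[0],530:530+a.shape[1]]=a
cv2.imwrite("pics/c1.png",top[:530])
sd=grid(s,205,150,185,130,4.3);cv2.imwrite("pics/c2.png",sd)
E
```

```text
(no output)
```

View pics/c1.png

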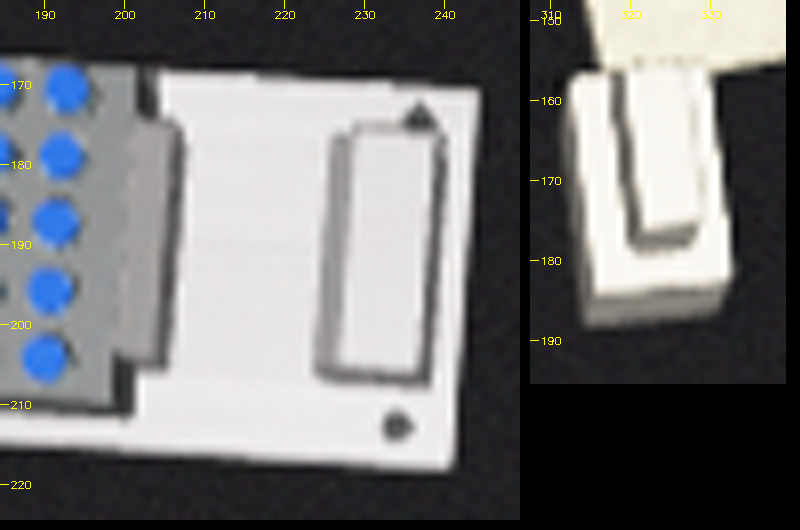

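View pics/c2.png

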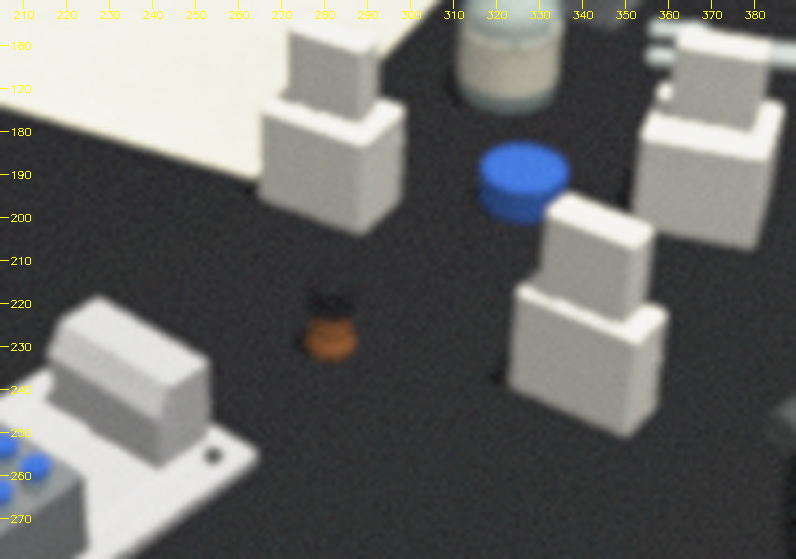

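c1 shows the middle block's rib and body-top corners at about (316,184), (333,182) and (313,157). The gap edges are rack (207,175)/(205,206) and stop (226,176)/(224,207). c2 shows the same block with corners (265,172), (289,183), (299,174) and base (289,204). I'll fit poses from both views.

```bash
cat > fit.py <<'E'
from h import *
from scipy.optimize import least_squares
def fit(obs,S,p0):
    def res(p):
        r=[]
        for cam,l,uv in obs:
            P=R.from_euler('z',p[3]).apply(np.array(l)/1e3)+p[:3]
            r+=list((proj(S[cam],P)[0]-uv))
        return np.array(r)
    o=least_squares(res,p0,loss='soft_l1'); return o.x,res(o.x).reshape(-1,2)
T=lambda X,Y,x0=185,y0=160:(x0+X/8-.5,y0+Y/8-.5)
S2=lambda X,Y:(205+X/4.3-.5,150+Y/4.3-.5)
E
python3 - <<'E'
from fit import *
np.set_printoptions(precision=4,suppress=True)
S={n:cams.snapshot(n) for n in("top","side")}
B=lambda X,Y:T(X-530,Y,308,148)
def blk(h):return [("top",(-28,h,5),B(595,295)),("top",(-28,-h,5),B(732,277)),("top",(28,h,5),B(572,75)),("top",(-20,8,45),B(638,232)),("top",(-20,-8,45),B(697,223)),
("side",(28,h,5),S2(262,97)),("side",(-28,h,5),S2(365,145)),("side",(-28,-h,5),S2(405,105)),("side",(-28,h,-45),S2(362,235)),("side",(28,h,-45),S2(258,195)),("side",(-28,-h,-45),S2(402,195)),
("side",(20,8,45),S2(290,27)),("side",(-20,8,45),S2(365,54)),("side",(-20,-8,45),S2(380,42))]
for h in(12,18,24):
    p,r=fit(blk(h),S,[.47,-.1,.045,0]);print(h,p,np.sqrt((r**2).mean()))
    if h==18:print(r.T)
g=[("top",(30,-20,26),T(335,135)),("top",(-30,-20,26),T(318,377)),("top",(30,20,0),T(186,125)),("top",(-30,20,0),T(168,370)),("top",(30,-28,38),T(355,125)),("top",(-30,-28,38),T(337,367)),
("top",(50,-55,0),T(480,88)),("top",(-50,-55,0),T(453,468)),("side",(-50,-55,0),S2(259,457)),("side",(-30,-20,0),S2(157,467)),("side",(-30,-20,26),S2(163,420)),("side",(30,-20,26),S2(48,357))]
p,r=fit(g,S,[.46,.13,.008,0]);print(p);print(r.T)
for uv in[(298.5,255),(374,240)]:print(atz(S["top"],uv,.07))
E
```

```text
12 [ 0.6332 -0.1005  0.0472  0.1299] 1.3599842348204434
18 [ 0.6336 -0.1029  0.0472  0.0875] 0.7317438368260487
[[-0.7013  0.1339 -0.3589 -0.0968  0.8069 -0.5087  0.0087  0.5947  0.0919
   0.5331  0.4055 -0.6514 -0.2539  0.7796]
 [-0.3445  0.4141 -0.2237 -0.6147 -0.1765  1.9941 -0.3638  0.6298  0.3499
   0.59    1.0558 -0.7587 -1.0055 -1.761 ]]
24 [ 0.6334 -0.1046  0.0466  0.0616] 1.6526722479787164
[ 0.594   0.1146  0.009  -0.0649]
[[-0.5321 -0.8421  0.2863  0.0394  0.2947  0.1057  0.1782 -0.2114  0.2104
   0.7748 -1.1181  0.6822]
 [-0.1474 -1.236   2.1732  0.0309  0.2416 -0.5289 -0.2025 -0.1615 -1.0767
   1.4206  0.3584 -0.4106]]
[ 0.4618 -0.0542  0.07  ]
[ 0.4914 -0.2003  0.07  ]
```

Fit: middle block at (0.634,-0.103) with yaw about 0.1, gap at (0.594,0.115,0.009) with yaw about -0.065. Residuals are under 1 px rms for the block and clearly worst for the other two thicknesses. Moving toward the middle block.

Request:
apply_moves(
  targets=[
    [100,0.015,-0.005,0,0.02],
    [100,0.045,-0.016,0,0.05],
    [100,0.08,-0.028,0,0.08],
    [100,0.115,-0.04,0,0.11],
    [100,0.15,-0.052,0,0.14],
    [100,0.185,-0.065,0,0.17],
    [100,0.22,-0.077,0,0.2],
    [100,0.255,-0.089,0,0.23],
    [100,0.29,-0.101,0,0.26],
    [100,0.325,-0.114,0,0.28],
    [100,0.36,-0.126,0,0.28],
    [100,0.395,-0.138,0,0.28],
  ],
)

```text
t: 1.2
eef_pos: [0.512, -0.2099, 0.1935]
tool_rot: [3.142, 0.0, 0.103]
force: [0.6, -0.1, 0.1]
grip_width: 0.0853
grip_force: 0.0
```

```bash
cat > go.py <<'E'
from h import *
import sys
x,y,z,yaw=map(float,sys.argv[1:5]); s=bot.sense()
M=R.from_euler('xyz',s["tool_rot"]); d=M.inv().apply(np.array([x,y,z])-s["eef_pos"])
print("pos",s["eef_pos"].round(4),"rot",s["tool_rot"].round(3),"t",s["t"],"w",s["grip_width"],s["grip_force"],s["force"].round(1))
print("shift",d.round(4),"turn",round(s["tool_rot"][2]-yaw,3))
E
python3 go.py .6336 -.103 .13 .105
```

```text
pos [ 0.512  -0.2099  0.1935] rot [3.142 0.    0.103] t 1.2 w 0.08525217223331777 0.0 [ 0.6 -0.1  0.1]
shift [ 0.132  -0.0938  0.0634] turn -0.002
```

Request:
apply_moves(
  targets=[
    [100,0.025,-0.018,0,0],
    [100,0.055,-0.039,0,0],
    [100,0.085,-0.06,0,0],
    [100,0.11,-0.078,0.01,0],
    [100,0.125,-0.089,0.02,0],
    [100,0.132,-0.094,0.035,0],
    [80,0.132,-0.094,0.045,0],
    [60,0.132,-0.094,0.045,0],
    [60,0.132,-0.094,0.045,0],
    [60,0.132,-0.094,0.045,0],
  ],
)

```text
t: 2.03
eef_pos: [0.6318, -0.1055, 0.1491]
tool_rot: [3.141, 0.0, 0.101]
force: [-0.2, -0.5, -0.8]
grip_width: 0.0515
grip_force: 0.0
```

```bash
python3 go.py .6336 -.103 .056 .105
python3 - <<'E'
from h import *
a=cams.snapshot("top")["image"];b=cams.snapshot("side")["image"]
A=grid(a,280,130,80,80,5);B=grid(b,235,110,90,110,4.4)
o=np.zeros((max(len(A),len(B)),400+B.shape[1],3),np.uint8);o[:len(A),:400]=A;o[:len(B),400:]=B
cv2.imwrite("pics/d.png",o);print(o.shape)
E
```

```text
pos [ 0.6318 -0.1055  0.1491] rot [3.141 0.    0.101] t 2.0333 w 0.051471135915099046 0.0 [-0.2 -0.5 -0.8]
shift [ 0.002  -0.0023  0.0931] turn -0.004
(484, 796, 3)
```

View pics/d.png

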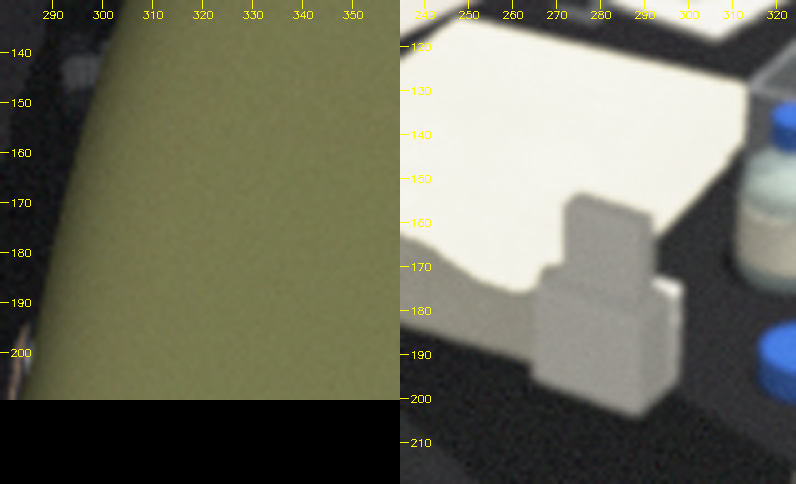

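The crop shows the block untouched (rib top at about (282,156) side view); the gripper lies outside it. Descending and closing to just short of contact.

Request:
apply_moves(
  targets=[
    [60,0.002,-0.002,0.025,-0.004],
    [60,0.002,-0.002,0.05,-0.004],
    [55,0.002,-0.002,0.07,-0.004],
    [50,0.002,-0.002,0.085,-0.004],
    [45,0.002,-0.002,0.092,-0.004],
    [40,0.002,-0.002,0.092,-0.004],
    [35,0.002,-0.002,0.092,-0.004],
    [30,0.002,-0.002,0.092,-0.004],
    [28,0.002,-0.002,0.092,-0.004],
    [28,0.002,-0.002,0.092,-0.004],
  ],
  grip_force=25,
)

```text
t: 2.97
eef_pos: [0.6354, -0.1024, 0.058]
tool_rot: [3.141, -0.002, 0.107]
force: [-0.1, 0.0, 0.2]
grip_width: 0.0239
grip_force: 0.0
```

```bash
python3 go.py .6336 -.103 .056 .105
python3 - <<'E'
from h import *
b=cams.snapshot("side")["image"]
cv2.imwrite("pics/e.png",grid(b,225,90,100,125,4.8))
E
```

```text
pos [ 0.6354 -0.1024  0.058 ] rot [ 3.141e+00 -2.000e-03  1.070e-01] t 2.9667 w 0.02387824570852778 0.0 [-0.1  0.   0.2]
shift [-0.0019  0.0004  0.002 ] turn 0.002
```

View pics/e.png

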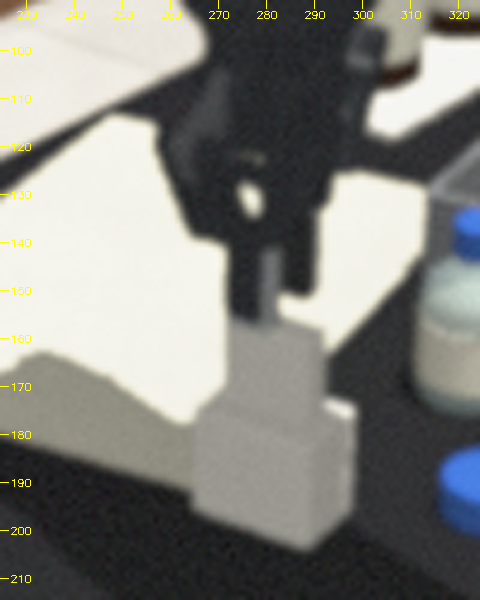

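The fingers end at about (275,157) and (287,151), and they look hidden behind the rib rather than around it. I'll check by projecting the TCP and the model.

Run:
```python
from fit import *
np.set_printoptions(precision=4,suppress=True)
S=cams.snapshot("side");T=cams.snapshot("top")
s=bot.sense();M=R.from_euler('xyz',s["tool_rot"]);print(s["eef_pos"])
L=np.array([[0,0,0],[0,.012,-.0],[0,-.012,0],[0,.02,-.05],[0,-.02,-.05],[.0,0,-.073]])
P=M.apply(L)+s["eef_pos"];print(np.c_[P,proj(S,P)])
p=[.6336,-.103,.045]
P=R.from_euler('z',.105).apply(np.array([[a,b,c] for c in(-45,5) for a in(-28,28) for b in(18,-18)]+[[a,b,45] for a in(-20,20) for b in(8,-8)])/1e3)+p
print(np.c_[P,proj(S,P),proj(T,P)])
o=S["image"].copy()
```

```text
[ 0.6348 -0.1023  0.0572]
[[  0.6348  -0.1023   0.0572 281.452  171.9728]
 [  0.6361  -0.1142   0.0572 284.6967 169.2726]
 [  0.6336  -0.0903   0.0572 278.1515 174.7194]
 [  0.6369  -0.1221   0.1072 287.4007 144.872 ]
 [  0.6327  -0.0824   0.1072 276.1646 153.5646]
 [  0.6348  -0.1022   0.1302 282.0635 138.1767]]
[[  0.6039  -0.088    0.     289.0648 205.3027 313.8205 188.5152]
 [  0.6076  -0.1238   0.     298.3883 196.6015 330.9294 186.795 ]
 [  0.6596  -0.0822   0.     265.0759 196.4655 310.9459 162.3939]
 [  0.6633  -0.118    0.     274.7682 188.1729 327.9502 160.6911]
 [  0.6039  -0.088    0.05   289.6872 183.7186 315.1921 184.3507]
 [  0.6076  -0.1238   0.05   299.2733 175.3058 333.0847 182.5528]
 [  0.6596  -0.0822   0.05   264.9657 175.1288 312.1778 157.0666]
 [  0.6633  -0.118    0.05   274.9436 167.1237 329.956  155.2876]
 [  0.6129  -0.0971   0.09   289.3099 161.9672 321.0881 176.1514]
 [  0.6145  -0.1131   0.09   293.6955 158.3746 329.335  175.3237]
 [  0.6527  -0.0929   0.09   271.2932 156.0808 318.8235 155.9472]
 [  0.6543  -0.1089   0.09   275.8094 152.6168 327.0313 155.1259]]
```

By projection the fingertips should straddle the rib, so the finger pads may simply be light-coloured. Closing gently settles this: a stop at 16 mm means the rib is held.

Request:
apply_moves(
  targets=[
    [26,0,0,0,0],
    [24,0,0,0,0],
    [22,0,0,0,0],
    [20,0,0,0,0],
    [18,0,0,0,0],
    [16,0,0,0,0],
    [14,0,0,0,0],
    [14,0,0,0,0],
  ],
  grip_force=25,
)

```text
t: 3.78
eef_pos: [0.6344, -0.1022, 0.0566]
tool_rot: [-3.142, 0.0, 0.107]
force: [1.3, 0.2, -0.6]
grip_width: 0.012
grip_force: 0.0
```

```bash
python3 go.py .6336 -.103 .056 .105
python3 - <<'E'
from h import *
b=cams.snapshot("side")["image"]
c=b[130:210,250:310].astype(float); c=np.clip((c-20)*1.4,0,255).astype(np.uint8)
o=b.copy();o[130:210,250:310]=c
cv2.imwrite("pics/f.png",grid(o,250,130,60,80,7.4))
E
```

```text
pos [ 0.6344 -0.1022  0.0566] rot [-3.142  0.     0.107] t 3.7833 w 0.011995008642339516 0.0 [ 1.3  0.2 -0.6]
shift [-0.0009  0.0007  0.0006] turn 0.002
```

View pics/f.png

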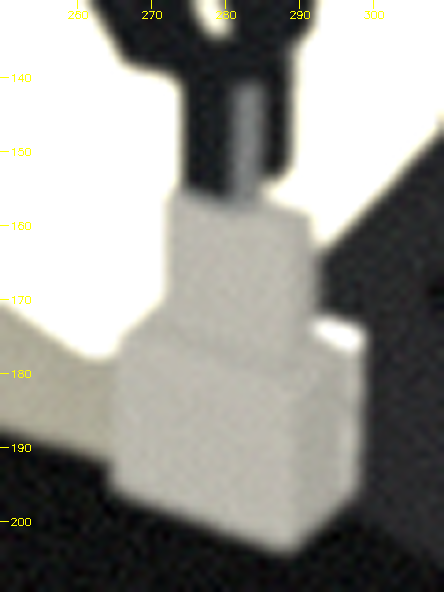

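f shows the fingers shut to 12 mm with no contact. Their ends are at rows 154-156, above or behind the rib top (row 157), so the rib is not between them. I'll lift and move sideways, tracking the gripper in the side camera to find the robot-to-camera offset.

Run:
```python
from h import *
import pickle
s=bot.sense();S=cams.snapshot("side");pickle.dump((s,S),open("A.pkl","wb"))
for n in("side","top"):
    c=cams.snapshot(n);print(n,proj(c,[[.196,-.487,.194],[.6344,-.1022,.0566],[0,0,0]]).round(0))
```

```text
side [[599. 103.]
 [282. 172.]
 [629. 411.]]
top [[565. 415.]
 [322. 169.]
 [270. 494.]]
```

Request:
apply_moves(
  targets=[
    [14,0,0,-0.03,0],
    [14,0,0,-0.065,0],
    [14,0,0,-0.09,0],
    [14,0,0,-0.1,0],
    [14,0,0,-0.1,0],
    [14,0,0,-0.1,0],
  ],
)

```text
t: 4.48
eef_pos: [0.6345, -0.1022, 0.1563]
tool_rot: [3.141, -0.0, 0.107]
force: [-0.9, -0.5, 0.1]
grip_width: 0.0118
grip_force: 0.0
```

Run:
```python
from h import *
import pickle
s=bot.sense();S=cams.snapshot("side");pickle.dump((s,S),open("B.pkl","wb"))
```

Request:
apply_moves(
  targets=[
    [14,0,-0.02,0,0],
    [14,0,-0.05,0,0],
    [14,0,-0.08,0,0],
    [14,0,-0.11,0,0],
    [14,0,-0.14,0,0],
    [14,0,-0.17,0,0],
    [14,0,-0.19,0,0],
    [14,0,-0.2,0,0],
    [14,0,-0.2,0,0],
    [14,0,-0.2,0,0],
    [14,0,-0.2,0,0],
  ],
)

```text
t: 5.45
eef_pos: [0.6147, 0.0824, 0.1561]
tool_rot: [-3.131, 0.001, 0.128]
force: [0.9, -0.0, -0.5]
grip_width: 0.0122
grip_force: 0.0
```

Run:
```python
from h import *
import pickle
s=bot.sense();S=cams.snapshot("side");pickle.dump((s,S),open("C.pkl","wb"))
A=pickle.load(open("A.pkl","rb"));B=pickle.load(open("B.pkl","rb"))
out=[]
for q,S_ in (A,B,(s,S)):
    uv=proj(S_,q["eef_pos"])[0];print(q["eef_pos"],uv)
    x0,y0=(np.clip(uv-[45,60],0,[470,320])).astype(int)
    out.append(grid(S_["image"],x0,y0,90,90,2.95*1)[:, :265])
    c=cv2.resize
cv2.imwrite("pics/g.png",cv2.hconcat(out))
```

```text
[ 0.63439673 -0.10220897  0.05658616] [281.61048095 172.34319427]
[ 0.63445222 -0.10222576  0.15631535] [282.41049489 125.38184026]
[0.61470584 0.08241955 0.15605822] [219.91897171 170.01474775]
```

View pics/g.png

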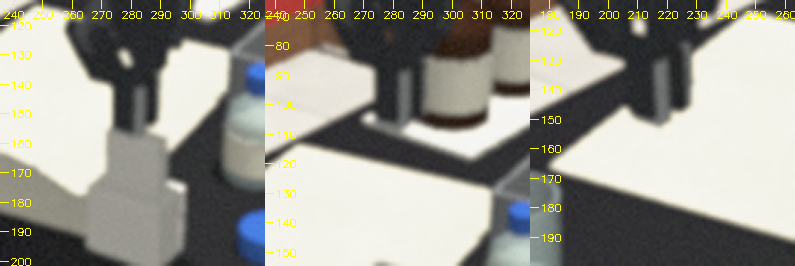

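g shows the fingertips at about (283,108) for a predicted TCP of (282,125), and at about (217,152) for a predicted (220,170). That puts the visible tips about 17-18 px (roughly 40 mm) above the reported TCP. I'll solve for the 3-D offset by template tracking.

Run:
```python
from h import *
import pickle
from scipy.optimize import least_squares
np.set_printoptions(precision=4,suppress=True)
q={k:pickle.load(open(k+".pkl","rb")) for k in"ABC"}
s=bot.sense();print(s["joints"],s["eef_pos"],s["tool_rot"],s["dq"])
g={k:cv2.resize(cv2.cvtColor(v[1]["image"],6),None,fx=8,fy=8,interpolation=cv2.INTER_CUBIC) for k,v in q.items()}
x0,x1,y0,y1=272,290,82,107
t=g["B"][y0*8:y1*8,x0*8:x1*8]
uv={}
for k in"ABC":
    m=cv2.matchTemplate(g[k],t,cv2.TM_CCOEFF_NORMED);_,v,_,l=cv2.minMaxLoc(m);uv[k]=np.array(l)/8-[x0,y0];print(k,v,uv[k])
# reference: fingertip point in B at (283,108)
ref=np.array([283,108.])
def res(o):return np.concatenate([proj(q[k][1],q[k][0]["eef_pos"]+o)[0]-(ref+uv[k]) for k in"ABC"])
r=least_squares(res,[0,0,.04]);print(r.x,r.fun)
for z in(.03,.035,.04):
    o=[0,0,z];print(z,res(o))
```

```text
[0.1269 0.4408 0.0368 1.1675 0.0109 3.1407] [0.6148 0.0824 0.1563] [-3.1307  0.0007  0.1279] [-0.0013 -0.0042  0.0048  0.0014 -0.0002  0.0004]
A 0.791644811630249 [-0.75  52.125]
B 0.9999989867210388 [0. 0.]
C 0.7324605584144592 [96.    27.625]
[ 287450.4875 -437647.7851 -268670.1183] [ 32.5    -25.5416  31.75    26.5833 -64.25    -1.0417]
0.03 [  -0.4038   -1.3028   -0.3229    2.0664 -160.1936   17.5411]
0.035 [  -0.3637   -3.6047   -0.2774   -0.5445 -160.384    14.658 ]
0.04 [  -0.3233   -5.9207   -0.2317   -3.1725 -160.5759   11.7529]
```

Run:
```python
from h import *
import pickle
from scipy.optimize import least_squares
np.set_printoptions(precision=4,suppress=True)
q={k:pickle.load(open(k+".pkl","rb")) for k in"ABC"}
g={k:cv2.resize(cv2.cvtColor(v[1]["image"],6),None,fx=8,fy=8,interpolation=cv2.INTER_CUBIC) for k,v in q.items()}
def run(win):
    x0,x1,y0,y1=win;t=g["B"][y0*8:y1*8,x0*8:x1*8];uv={"B":np.zeros(2)}
    P=proj(q["B"][1],q["B"][0]["eef_pos"])[0]
    for k in"AC":
        e=np.round(proj(q[k][1],q[k][0]["eef_pos"])[0]-P).astype(int)
        X,Y=x0+e[0]-8,y0+e[1]-8
        w=g[k][Y*8:(Y+y1-y0+16)*8,X*8:(X+x1-x0+16)*8]
        m=cv2.matchTemplate(w,t,cv2.TM_CCOEFF_NORMED);_,v,_,l=cv2.minMaxLoc(m);uv[k]=np.array(l)/8+[X-x0,Y-y0];print(k,v,uv[k])
    ref=np.array([283,108.])
    def res(o):return np.concatenate([proj(q[k][1],q[k][0]["eef_pos"]+o)[0]-(ref+uv[k]) for k in"ABC"])
    r=least_squares(res,[0,0,.04]);print(win,r.x,r.fun)
    f=lambda z:res([0,0,z[0]]);r=least_squares(f,[.04]);print(r.x,r.fun)
for w in [(268,292,70,100),(272,290,80,100),(278,288,84,107)]:run(w)
```

```text
A 0.9035597443580627 [-1.    52.625]
C 0.558813214302063 [-70.    39.25]
(268, 292, 70, 100) [-0.0256  0.0346  0.0571] [-0.5016 -2.9436 -0.6451 -2.056   0.9459  4.0828]
[0.0347] [-0.1157 -3.9886 -0.2797 -0.4128  5.6256  3.1786]
A 0.9152204394340515 [-0.5   53.375]
C 0.4682116210460663 [-68.125  41.375]
(272, 290, 80, 100) [-0.0244  0.0312  0.0535] [-0.3855 -2.8719  0.0083 -0.8826  0.2995  3.0338]
[0.0327] [-0.6318 -3.817  -0.2979  0.6327  3.8268  2.2083]
A 0.871219277381897 [-1.    50.625]
C 0.9358653426170349 [-65.625  41.75 ]
(278, 288, 84, 107) [-0.0082  0.0104  0.0408] [-0.0261 -1.2919 -0.1707 -0.4622  0.1667  1.4305]
[0.0339] [-0.1224 -1.6016 -0.2874  0.0262  1.2826  1.1635]
```

Request:
apply_moves(
  targets=[
    [30,0,0,-0.02,-0.06],
    [50,0,0,-0.03,-0.18],
    [50,0,0,-0.03,-0.3],
    [50,0,0,-0.03,-0.42],
    [50,0,0,-0.03,-0.54],
    [50,0,0,-0.03,-0.66],
    [50,0,0,-0.03,-0.78],
    [50,0,0,-0.03,-0.9],
    [50,0,0,-0.03,-1.02],
    [50,0,0,-0.03,-1.14],
    [50,0,0,-0.03,-1.26],
    [50,0,0,-0.03,-1.38],
  ],
)

```text
t: 6.5
eef_pos: [0.615, 0.0822, 0.1867]
tool_rot: [-3.14, -0.011, 1.514]
force: [-0.1, -0.7, -0.2]
grip_width: 0.0425
grip_force: 0.0
```

Request:
apply_moves(
  targets=[
    [50,-0.01,0.002,0,-0.12],
    [50,-0.03,0.005,0,-0.24],
    [50,-0.05,0.008,0,-0.36],
    [50,-0.07,0.011,0,-0.48],
    [50,-0.09,0.014,0,-0.6],
    [50,-0.11,0.017,0,-0.72],
    [50,-0.13,0.02,0,-0.84],
    [50,-0.15,0.024,0,-0.96],
    [50,-0.165,0.027,0,-1.08],
    [50,-0.177,0.029,0,-1.2],
    [50,-0.182,0.03,0,-1.32],
    [50,-0.184,0.03,0,-1.44],
  ],
)

```text
t: 7.5
eef_pos: [0.6335, -0.1048, 0.1844]
tool_rot: [3.131, -0.003, 2.952]
force: [0.4, 0.7, 0.9]
grip_width: 0.0426
grip_force: 0.0
```

Request:
apply_moves(
  targets=[
    [50,0,0,0,-0.12],
    [50,0,0,0,-0.23],
    [50,0,0,0,-0.29],
    [50,0,0,0,-0.29],
    [50,0,0,0,-0.29],
  ],
)

```text
t: 7.92
eef_pos: [0.6334, -0.103, 0.1845]
tool_rot: [3.13, -0.0, -3.046]
force: [-0.7, -0.1, 0.6]
grip_width: 0.0425
grip_force: 0.0
```

```bash
python3 go.py .6336 -.103 .056 .105
```

```text
pos [ 0.6334 -0.103   0.1845] rot [ 3.13  -0.    -3.046] t 7.9167 w 0.042538925165715516 0.0 [-0.7 -0.1  0.6]
shift [-0.0002 -0.0015  0.1285] turn -3.151
```

Request:
apply_moves(
  targets=[
    [50,0,0,0.03,0],
    [50,0,0,0.065,0],
    [50,0,0,0.095,0],
    [50,0,-0.001,0.12,0],
    [50,0,-0.0015,0.135,0],
    [50,0,-0.002,0.145,0],
    [50,0,-0.002,0.15,0],
    [50,0,-0.002,0.15,0],
  ],
)

```text
t: 8.58
eef_pos: [0.633, -0.1024, 0.0338]
tool_rot: [3.13, -0.002, -3.044]
force: [0.1, 0.1, -0.1]
grip_width: 0.0427
grip_force: 0.0
```

```bash
python3 go.py .6336 -.103 .024 .105
python3 - <<'E'
from h import *
b=cams.snapshot("side")["image"]
cv2.imwrite("pics/i.png",grid(b,245,110,65,98,6.1))
E
```

```text
pos [ 0.633  -0.1024  0.0338] rot [ 3.130e+00 -2.000e-03 -3.044e+00] t 8.5833 w 0.0427459075676729 0.0 [ 0.1  0.1 -0.1]
shift [-0.0005 -0.0007  0.0098] turn -3.149
```

View pics/i.png

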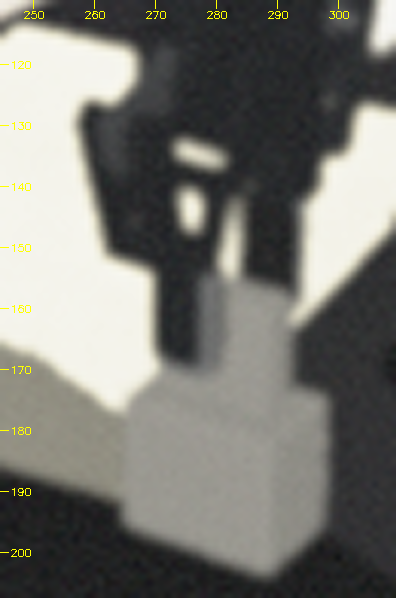

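i shows the fingers now straddling the rib: the near finger's end is at about (275,170), roughly 10 px above the body top, and the far finger is behind the rib. I'll lower another 13 mm and close gently.

Request:
apply_moves(
  targets=[
    [45,0,0,0.006,0],
    [40,0,0,0.011,0],
    [36,0,0,0.013,0],
    [32,0,0,0.013,0],
    [28,0,0,0.013,0],
    [25,0,0,0.013,0],
    [23,0,0,0.013,0],
    [21,0,0,0.013,0],
    [19,0,0,0.013,0],
    [17,0,0,0.013,0],
    [15,0,0,0.013,0],
    [13,0,0,0.013,0],
  ],
  grip_force=25,
)

```text
t: 9.63
eef_pos: [0.6339, -0.1024, 0.0218]
tool_rot: [3.131, 0.0, -3.043]
force: [-0.4, -1.3, 2.7]
grip_width: 0.0156
grip_force: 25.0
```

Rib gripped at 15.6 mm. Raising the grip force and lifting.

Request:
apply_moves(
  targets=[
    [10,0,0,0,0],
    [10,0,0,0,0],
    [10,0,0,-0.005,0],
    [10,0,0,-0.015,0],
    [10,0,0,-0.03,0.04],
    [10,0,0,-0.05,0.08],
    [10,0,0,-0.07,0.12],
    [10,0,0,-0.085,0.164],
    [10,0,0,-0.09,0.164],
    [10,0,0,-0.09,0.164],
    [10,0,0,-0.09,0.164],
  ],
  grip_force=60,
)

```text
t: 10.55
eef_pos: [0.6333, -0.1029, 0.1111]
tool_rot: [3.13, -0.003, 3.077]
force: [-1.0, 0.3, -1.9]
grip_width: 0.0153
grip_force: 58.5
```

```bash
python3 go.py .594 .1146 .1118 -.065
```

```text
pos [ 0.6333 -0.1029  0.1111] rot [ 3.130e+00 -3.000e-03  3.077e+00] t 10.55 w 0.015280339120685958 58.48099708557129 [-1.   0.3 -1.9]
shift [0.0532 0.2145 0.0019] turn 3.142
```

Request:
apply_moves(
  targets=[
    [10,0.003,0.012,0,0],
    [10,0.009,0.036,0,0],
    [10,0.016,0.065,0,0],
    [10,0.024,0.097,0,0],
    [10,0.032,0.129,0.001,0],
    [10,0.04,0.161,0.001,0],
    [10,0.046,0.187,0.002,0],
    [10,0.051,0.205,0.002,0],
    [10,0.053,0.213,0.002,0],
    [10,0.053,0.2145,0.002,0],
    [10,0.053,0.2145,0.002,0],
    [10,0.053,0.2145,0.002,0],
  ],
)

```text
t: 11.55
eef_pos: [0.5947, 0.1135, 0.1115]
tool_rot: [3.131, -0.003, 3.075]
force: [1.0, 0.2, -2.4]
grip_width: 0.0147
grip_force: 58.7
```

Request:
apply_moves(
  targets=[
    [10,0,0,0.01,0],
    [10,0,0,0.02,0],
    [10,0,0,0.025,0],
    [10,0,0,0.025,0],
    [10,0,0,0.025,0],
  ],
)

```text
t: 11.97
eef_pos: [0.594, 0.1141, 0.0859]
tool_rot: [3.131, -0.004, 3.075]
force: [0.9, 0.4, -1.7]
grip_width: 0.0153
grip_force: 58.7
```

```bash
python3 go.py .594 .1146 .03 -.065;python3 - <<'E'
from h import *
b=cams.snapshot("side");cv2.imwrite("pics/j.png",grid(b["image"],170,140,110,125,4.75))
E
```

```text
pos [0.594  0.1141 0.0859] rot [ 3.131 -0.004  3.075] t 11.9667 w 0.015338839934679582 58.68663489818573 [ 0.9  0.4 -1.7]
shift [-0.0002 -0.0001  0.056 ] turn 3.14
```

View pics/j.png

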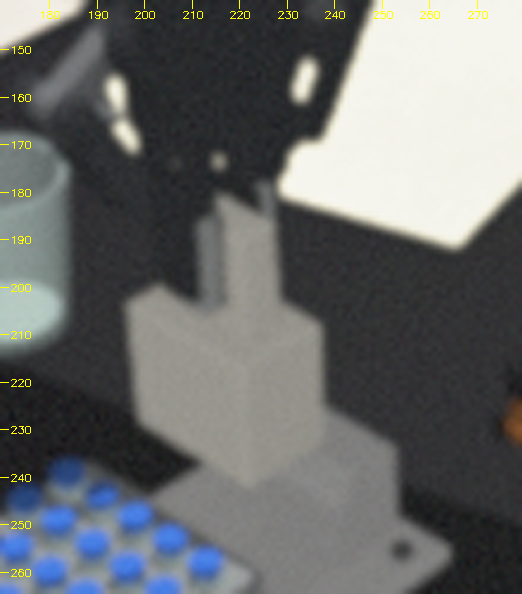

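j shows the held block upright over the gap: base corners (199,229), (221.5,242) and (237.5,232), top corners (196,203) and (237.5,206). I'll compare the block's fit with the gap's.

Run:
```python
from fit import *
np.set_printoptions(precision=4,suppress=True)
S={"side":cams.snapshot("side")}
C=lambda X,Y:(170+X/4.75-.5,140+Y/4.75-.5)
o=[((-28,18,-45),C(247,488)),((28,18,-45),C(140,424)),((-28,-18,-45),C(323,440)),((-28,-18,5),C(323,318)),((28,18,5),C(125,302)),((-28,18,5),C(245,366))]
o=[("side",a,b) for a,b in o]
p,r=fit(o,S,[.594,.114,.109,-.06]);print("free",p,"\n",r.T)
for z in(.107,.109):
    from scipy.optimize import least_squares
    def res(q):
        return np.concatenate([proj(S["side"],R.from_euler('z',q[2]).apply(np.array(l)/1e3)+[q[0],q[1],z])[0]-uv for _,l,uv in o])
    k=least_squares(res,[.594,.114,-.06]);print(z,k.x,k.fun)
# gap predicted points in side for p
s=bot.sense();print(s["eef_pos"],s["tool_rot"])
```

```text
free [ 0.6047  0.1051  0.1011 -0.0402] 
 [[ 0.8814 -0.5458  0.7177 -0.4064  0.0431 -0.4542]
 [ 0.0619 -0.723  -0.376   0.3582  0.0649  0.4699]]
0.107 [ 0.599   0.1105 -0.0444] [ 0.8284  0.329  -0.7706 -0.7021  0.9241 -0.2033 -0.2064  0.2255 -0.2211
 -0.2151 -0.5316  0.4246]
0.109 [ 0.5971  0.1124 -0.0456] [ 0.8262  0.4154 -0.839  -0.696   1.0063 -0.1515 -0.1259  0.1721 -0.3029
 -0.3126 -0.5416  0.4035]
[0.5949 0.1145 0.087 ] [ 3.1305 -0.0022  3.0758]
```

The block's fit agrees with the TCP to within about 3 mm, and the gap's mid y is about 0.114. Lowering in steps and watching the force.

Request:
apply_moves(
  targets=[
    [10,0,0,0.006,0],
    [10,0,0,0.012,0],
    [10,0,0,0.018,0],
    [10,0,0,0.023,0],
    [10,0,0,0.026,0],
    [10,0,0,0.028,0],
    [10,0,0,0.028,0],
  ],
)

```text
t: 12.65
eef_pos: [0.5942, 0.115, 0.0583]
tool_rot: [3.131, -0.003, 3.076]
force: [0.4, 0.6, -2.0]
grip_width: 0.015
grip_force: 58.7
```

Request:
apply_moves(
  targets=[
    [10,0,0,0.002,0],
    [10,0,0,0.004,0],
    [10,0,0,0.006,0],
    [10,0,0,0.008,0],
    [10,0,0,0.008,0],
  ],
)

```text
t: 13.07
eef_pos: [0.5944, 0.115, 0.0506]
tool_rot: [3.131, -0.003, 3.076]
force: [0.3, -0.1, -1.4]
grip_width: 0.015
grip_force: 58.7
```

```bash
python3 go.py .594 .1141 .03 -.065
```

```text
pos [0.5944 0.115  0.0506] rot [ 3.131e+00 -3.000e-03  3.076e+00] t 13.0667 w 0.015037403078796727 58.6866420507431 [ 0.3 -0.1 -1.4]
shift [ 0.0002 -0.0012  0.0205] turn 3.141
```

Past the chamfer with no contact force. Continuing down.

Request:
apply_moves(
  targets=[
    [10,0,0,0.004,0],
    [10,0,0,0.008,0],
    [10,0,0,0.012,0],
    [10,0,0,0.015,0],
    [10,0,0,0.017,0],
    [10,0,0,0.017,0],
  ],
)

```text
t: 13.57
eef_pos: [0.5941, 0.1152, 0.0332]
tool_rot: [3.131, -0.004, 3.076]
force: [0.2, 0.2, -1.8]
grip_width: 0.0154
grip_force: 58.7
```

Request:
apply_moves(
  targets=[
    [10,0,0,0.001,0],
    [10,0,0,0.002,0],
    [10,0,0,0.003,0],
    [10,0,0,0.003,0],
  ],
)

```text
t: 13.9
eef_pos: [0.5946, 0.1153, 0.0309]
tool_rot: [3.131, -0.002, 3.076]
force: [0.5, 0.0, -2.0]
grip_width: 0.0152
grip_force: 58.7
```

Request:
apply_moves(
  targets=[
    [10,0,0,0.0005,0],
    [10,0,0,0.001,0],
    [10,0,0,0.001,0],
  ],
)

```text
t: 14.15
eef_pos: [0.5948, 0.1154, 0.0301]
tool_rot: [3.13, -0.002, 3.076]
force: [0.4, -0.3, -1.6]
grip_width: 0.0149
grip_force: 58.8
```

Request:
apply_moves(
  targets=[
    [10,0,0,0.0005,0],
    [10,0,0,0.001,0],
    [10,0,0,0.001,0],
  ],
)

```text
t: 14.4
eef_pos: [0.5948, 0.1154, 0.03]
tool_rot: [3.13, -0.002, 3.076]
force: [-2.1, -0.1, 4.4]
grip_width: 0.0151
grip_force: 59.7
```

Contact on the tray floor at z = 0.030, the expected height. Releasing and retreating upward.

Request:
apply_moves(
  targets=[
    [17,0,0,0,0],
    [20,0,0,0,0],
    [24,0,0,0,0],
    [30,0,0,0,0],
    [36,0,0,0,0],
    [42,0,0,0,0],
    [45,0,0,0,0],
    [45,0,0,0,0],
    [45,0,0,-0.005,0],
    [45,0,0,-0.015,0],
    [45,0,0,-0.03,0],
    [45,0,0,-0.05,0],
  ],
)

```text
t: 15.4
eef_pos: [0.5938, 0.1146, 0.0792]
tool_rot: [3.131, -0.004, 3.076]
force: [-0.3, 0.4, -0.3]
grip_width: 0.0386
grip_force: 0.0
```

Request:
apply_moves(
  targets=[
    [45,0,0,-0.03,0],
    [45,0,0,-0.06,0],
    [45,0,0,-0.09,0],
    [45,0.03,0,-0.11,0],
    [45,0.065,0,-0.12,0],
    [45,0.1,0,-0.12,0],
    [45,0.135,0,-0.12,0],
    [45,0.17,0,-0.12,0],
    [45,0.2,0,-0.12,0],
    [45,0.22,0,-0.12,0],
    [45,0.23,0,-0.12,0],
    [45,0.23,0,-0.12,0],
  ],
)

```text
t: 16.4
eef_pos: [0.3638, 0.1285, 0.2005]
tool_rot: [3.13, -0.001, 3.077]
force: [-0.2, -0.0, -0.4]
grip_width: 0.0385
grip_force: 0.0
```

Run:
```python
from h import *
s=bot.sense();print(s["t"],s["eef_pos"].round(3),s["force"].round(1))
S=cams.snapshot("side");T=cams.snapshot("top")
cv2.imwrite("pics/final_side.png",S["image"]);cv2.imwrite("pics/final_top.png",T["image"])
# compare predicted seated corners with images via local brightness profiles
P=R.from_euler('z',-.065).apply(np.array([[28,18,5],[28,-18,5],[-28,18,5],[-28,-18,5],[20,8,45],[20,-8,45],[-20,8,45],[-20,-8,45]])/1e3)+[.5945,.115,.053]
print(np.c_[proj(S,P),proj(T,P)].round(1))
for n,c,P0 in(("top",T,[.5945,.115,.058]),):
    g=cv2.cvtColor(c["image"],6);u=proj(c,[.5945,.115,.09])[0];print(u);x,y=u.astype(int)
    print(g[y-22:y+24:2,x-14:x+20:1])
```

```text
16.4 [0.364 0.128 0.2  ] [-0.2 -0.  -0.4]
[[198.5 232.1 205.3 173.5]
 [215.1 222.3 223.3 174.7]
 [222.2 247.2 202.9 201.3]
 [238.7 236.6 221.  202.5]
 [204.7 211.5 207.2 173.9]
 [212.2 207.2 215.5 174.5]
 [222.  221.9 205.4 194.5]
 [229.6 217.3 213.7 195. ]]
[210.98408369 185.1656172 ]
[[ 34  29  31  30  35  39  33  32  30  35  33  31  31  36  31  30  34  33
   31  36  32  35  34  32  36  31  32  31  32  32  33  31  32  33]
 [ 34  33  33  33  30  35  32  35  32  35  34  33  32  32  31  32  32  35
   37  33  36  30  34  32  36  30  29  32  32  36  37  32  38  29]
 [ 36  40  36  36  35  24  29  30  29  33  34  33  32  32  32  29  31  34
   31  34  35  32  32  33  35  37  34  29  37  35  34  35  35  34]
 [133 150 151 151 149 149  62  91 117 203 193 190 186 186 185 180 179 175
  169 183 176 123 110 105 105  93  66  55  52  43  37  37  25  38]
 [101 121 149 145 147 139  52  60 121 232 230 231 231 231 230 230 231 231
  231 231 232 231 230 231 231 234 233 233 232 232 231 230 229 226]
 [105 149 146 149 147 146  54  55  88 230 221 216 184 186 190 188 187 188
  188 189 191 187 187 191 230 229 
[... 1730 characters left out ...]
 153 154 149 161 158 163 192 248 247 247 247 248 247 247 247 248 247
  248 248 248 248 247 248 245 134 107 107 155 156 154 170 229 230]
 [151 153 154 156 162 161 162 173 211 211 221 224 221 230 233 240 244 243
  246 247 247 247 247 247 241 102 103 107 150 155 154 181 229 229]
 [153 153 154 139 153 160 163 161 125 117 147 135 131 131 119 117 103 117
  117 113 113 127 127 131 131 127 108 106 174 156 157 199 231 229]
 [154 153 149  63  65  81 116 117 108 103 198 213 202 191 112 112 113 113
  112 108 111 112 122 125 160 160 143 151 159 144 147 173 201 200]
 [153 150 146  53  52  66 163 118 119 119 122 124 123 125 124 124 124 122
  123 123 120 123 123 120 134 233 233 231 211 171 149 130 131 130]]
```

Measured edges match a seated, centred block: its body top spans rows 174.5-202, against 174-202 predicted. It was released 8.2 mm above its bench height, and the tray floor is at 8 mm. Handing in.

```bash
python3 -c "
from station import order
print(order.hand_in())"
```

```text
the job is handed in; nothing more can be done
None
```

The middle filler block is in the gap, sitting on the tray floor, centred along the gap and released; the thin and thick blocks were never touched, and the job is handed in (no verdict came back).

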